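# Thread the washed jar rings onto the drying rod

## Task

Take the drying rod out of its stand, thread it through both wide jar rings that stand on edge in a wire rack (the wide ones, not the small ones in the other rack), and lift the two off together. Then lay the rod back in the two forks of its stand so that both rings hang on it between the forks, and let go.

Things in the scene. Friction and masses are not known exactly. Their poses are not given: they have to be found in the camera images.
- rod: Steel rod, 8 mm thick, 308 mm long, 150 g, with a wooden grip 22 x 22 x 90 mm to grasp from above. Origin: middle of the grip, near the balance point, on the rod's axis. y axis: along the rod to its pointed tip at +203 mm; bare shaft from +45; bare stub behind from -45 to -105. It starts level in the stand, two grip faces upright, tip within 12 degrees of world +y.
- wide_ring_1: Wide metal jar ring: 86 mm outside, 74 mm hole, 16 mm along its axis, 30 g. Origin: hole's centre, 69 mm up at the start; y axis: its level axis, within 11 degrees of world y. It stands on edge in a fixed wire rack, 90 mm long along y; pins 30 mm left and right of the axis, 100 mm high, keep it upright; the hole between them is free and it lifts straight up. Small rings (52 mm) stand in another.
- wide_ring_2: The second such ring, in the same rack on the same axis, 24 mm farther (+y) than ring 1, so farther from the stand. Origin: hole's centre; y axis: the ring's axis. The rod goes in level from the stand's side (-y), where 320 mm or more lie between ring 1 and the front fork, with only low clutter (under 40 mm). The small rings stand at least 140 mm away in x, nearer or farther from the robot.
- stand: Fixed stand: wooden foot 90 x 300 x 12 mm, two posts with V forks open upward, at y = -75 and +175 mm, each 50 mm wide at its top, 199 mm up. Origin: on the table under the rod's starting grip (within 4 mm). y axis: the way the rod's tip points in it. In it the rod's axis is level, 170 mm up over x = 0; the stub lies in the rear fork, the shaft near the tip in the front one.
Mind the look-alikes: they are no part of the job. What is shaped like the wide_ring_2 but purple or yellow is not meant.

How it is judged:
On the way:
1. both wide rings are on the rod's shaft together and lifted out of the rack (x of wide_ring_1 in the frame of rod between -0.038 and 0.038 m and z of wide_ring_1 in the frame of rod between -0.038 and 0.038 m and y of wide_ring_1 in the frame of rod between 0.045 and 0.195 m and angle between the y axis of each of wide_ring_1, wide_ring_2 and the y axis of rod, either way round below 1 rad and x of wide_ring_2 in the frame of rod between -0.038 and 0.038 m and z of wide_ring_2 in the frame of rod between -0.038 and 0.038 m and y of wide_ring_2 in the frame of rod between 0.045 and 0.195 m and height (world z) of each of wide_ring_1, wide_ring_2 above 0.12 m), for 0.2 s.
At the end, for the whole second after the job is handed in: The rod lies at rest in both forks (origin within 12 mm sideways and 28 mm lengthwise of the stand's, axis 162 to 180 mm up, in line within 7 degrees), and both wide rings hang (moving under 0.15 m/s) on its shaft between the grip and the front fork (x of rod in the frame of stand between -0.012 and 0.012 m and y of rod in the frame of stand between -0.028 and 0.028 m and z of rod in the frame of stand between 0.162 and 0.18 m and angle between the y axis of rod and the y axis of stand, either way round below 0.12 rad and x of wide_ring_1 in the frame of rod between -0.038 and 0.038 m and z of wide_ring_1 in the frame of rod between -0.038 and 0.038 m and y of wide_ring_1 in the frame of rod between 0.045 and 0.195 m and angle between the y axis of each of wide_ring_1, wide_ring_2 and the y axis of rod, either way round below 1 rad and x of wide_ring_2 in the frame of rod between -0.038 and 0.038 m and z of wide_ring_2 in the frame of rod between -0.038 and 0.038 m and y of wide_ring_2 in the frame of rod between 0.045 and 0.195 m and y of wide_ring_1 in the frame of stand between 0.03 and 0.18 m and y of wide_ring_2 in the frame of stand between 0.03 and 0.18 m and linear speed of rod below 0.03 m/s and linear speed of each of wide_ring_1, wide_ring_2 below 0.15 m/s); the robot touches nothing.
It also fails if it takes over 67 s, if anything falls off the work surface, if the arm or the gripper's body presses on something with over 40 N, if the wrist force passes 120 N, or if a joint passes its speed limit or range.

## Robot

A 7-joint arm with a two-finger parallel gripper is mounted at the origin on the work surface. World frame = base frame: x ahead of the robot, y to its left, z up, the work surface at z = 0. Lengths are in m, angles in rad, forces in N, time in s.
With the tool pointing down it reaches from about 0.425 to 0.825 m from the base axis. Payload 3.6 kg.
Tool frame: the origin (TCP) lies where the fingers leave the gripper's body, on its centre line; the fingertips stand 73 mm ahead of it and the grasp point (between the pads) lies 54 mm ahead of it; z points along the fingers, y is the line along which they close (so a half turn about z gives the same grasp; the last joint's range is limited). The gripper opens to 85 mm and grips with 20 to 120 N. Pads are 22 mm wide; open, the fingers measure 114 mm over their backs; the gripper's body (76 mm by 85 mm) begins 54 mm behind the grasp point. The pads swing forward as they close: fully open they stand 13 mm farther back than shut.
Start: joints at [-1.296, 0.615, -0.013, 1.423, 0.008, 1.103, -0.04], TCP at [0.193, 0.621, 0.304] pointing down, gripper open.
Joint ranges: [-3.12, 3.12], [-0.3, 2.06], [-1.34, 1.32], [0.26, 2.42], [-1.36, 4.5], [0.01, 1.98], [-2.84, 2.84]. Speed limits (rad/s): [2.79, 2.79, 3.14, 3.14, 3.14, 3.14, 3.14].

## Interface

Orientations are given as a unit quaternion [x, y, z, w].
In Python, from station import arm, snapshot, camera_info, ticket gives the robot as it stands. Calls block until the motion is done:
- arm.movep(position, orientation): joint-space move of the TCP to a pose.
- arm.line_to(position, velocity=0.15, ori=None): straight line of the TCP; ori=None keeps the orientation; velocity is the mean speed in m/s.
- arm.move_j(angles): joint-space move.
- arm.move_gripper(opening, effort=None): opening from 0.0 (shut) to 1.0 (fully open); effort is the grip in N (None keeps the last); returns when the fingers have stopped.
- arm.pause(seconds).
- arm.ik(position, orientation): joint angles nearest the present ones, or None.
- snapshot(name): name is "scene" or "side" or "wrist"; returns the picture (480x640x3 uint8, blue, green, red); there is no depth.
- camera_info(name): a dict with "fx", "fy", "cx", "cy" (pixels), "R" (3x3) and "t" (3): a world point X has camera coordinates R X + t; the wrist camera has in their place "T_tool_cam" (4x4, takes a point from camera to tool coordinates, whose origin is the TCP and whose axes are the flange's). Camera axes: x right, y down, z forward; pixel columns grow to the right and rows downward; lengths in m; the calibration is good to about 2 mm. A picture is of the moment at which its call begins: read the wrist's pose just before it. camera_info takes no time and is no camera call.
A pose or a line that the arm cannot do raises arm.MotionError and nothing moves.
- ticket.finish_job(): hands the job in; it is judged then, once.
Readings, each from a call of its own:
- arm.read_time(): time.
- arm.read_joint_positions(): joint angles.
- arm.read_dq(): joint speeds.
- arm.read_effort(): joint torques, N m.
- arm.read_tool_pos(): TCP position.
- arm.read_eef_rot(): TCP orientation.
- arm.read_ft_force(): force on the tool from outside, world axes, zero at the start.
- arm.read_wrist_torque(): the same for the moment, N m.
- arm.read_opening(): opening from 0.0 (shut) to 1.0 (fully open).
- arm.read_finger_force(): force on a finger pad.
Only numpy, scipy, OpenCV 4.12 (cv2) and the standard library are available. Lean on these libraries where they do the work, as an engineer would, in place of code of your own. Each camera call takes 0.05 s, during which the arm holds its last target. There are 200 camera calls.

## Working session

There is one attempt and no reset: what is moved stays moved. The work goes in short steps, each a Python script; the robot and the scene stay as the last script left them, time stands still between calls to the robot, and variables do not carry over. Pictures are saved under pics/ and viewed, at most 10 in all, crops included, and the job is handed in when it is done.

```bash
mkdir -p pics; python3 - <<'E'
from station import arm, snapshot, camera_info
import cv2,numpy as np
for n in("scene","side"):
    cv2.imwrite(f"pics/{n}0.png",snapshot(n)); c=camera_info(n); print(n,{k:np.round(np.array(v),4).tolist() for k,v in c.items()})
print(camera_info("wrist"),arm.read_eef_rot(),arm.read_time())
E
```

```text
scene {'fx': 522.6514, 'fy': 522.6514, 'cx': 316.1295, 'cy': 235.1728, 'R': [[0.8131, 0.5821, -0.0055], [0.3506, -0.4973, -0.7936], [-0.4647, 0.6433, -0.6085]], 't': [-0.4313, -0.0294, 1.2954]}
side {'fx': 528.2825, 'fy': 528.2825, 'cx': 319.574, 'cy': 248.133, 'R': [[0.959, -0.2829, -0.0162], [-0.1989, -0.6311, -0.7498], [0.2019, 0.7223, -0.6615]], 't': [-0.4258, 0.2499, 1.0101]}
{'fx': 396.8987465286812, 'fy': 396.8987465286812, 'cx': 325.88439888223445, 'cy': 238.90407038432318, 'T_tool_cam': array([[-2.56936975e-05, -9.44622454e-01, -3.28159136e-01,
         8.40094035e-02],
       [ 9.99999915e-01,  1.10828768e-04, -3.97322591e-04,
         3.88467512e-04],
       [ 4.11689314e-04, -3.28159118e-01,  9.44622371e-01,
        -6.97235065e-02],
       [ 0.00000000e+00,  0.00000000e+00,  0.00000000e+00,
         1.00000000e+00]])} [ 1.49795866e-01  9.88716259e-01 -1.15473227e-03 -1.57469269e-04] 0.1
```

View pics/scene0.png

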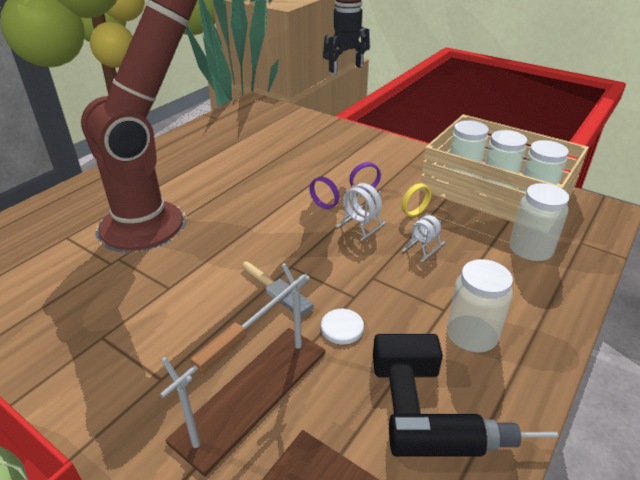

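View pics/side0.png

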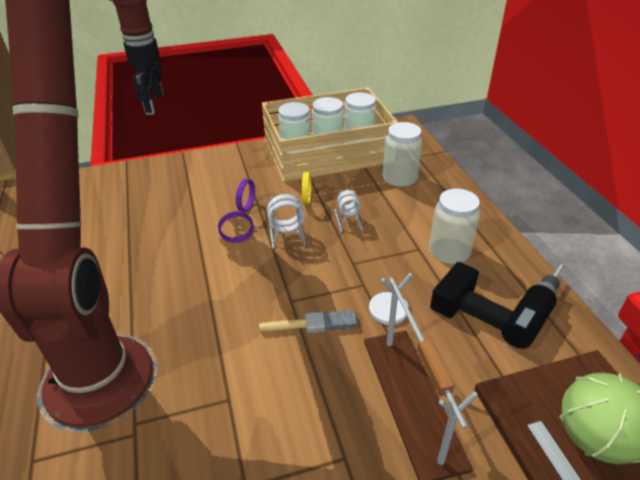

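Candidates in the scene image: silver rings in the larger rack (363,203), small silver rings (426,232), purple rings (324,193) and (366,177), and a yellow ring (417,200). I choose the silver pair at (363,203), which is also at side (286,213), and check it in one close crop.

```bash
python3 - <<'E'
import cv2,numpy as np
s=cv2.imread("pics/scene0.png");d=cv2.imread("pics/side0.png")
def c(im,x,y,w,h,k): return cv2.resize(im[y:y+h,x:x+w],None,fx=k,fy=k,interpolation=cv2.INTER_CUBIC)
cv2.imwrite("pics/c1.png",np.hstack([c(s,320,165,80,90,5),c(d,250,175,80,90,5)]))
cv2.imwrite("pics/c2.png",np.hstack([c(s,155,255,160,220,2.5),c(d,340,265,160,220,2.5)]))
E
```

```text
Traceback (most recent call last):
ValueError: all the input array dimensions except for the concatenation axis must match exactly, but along dimension 0, the array at index 0 has size 550 and the array at index 1 has size 538
```

View pics/c1.png

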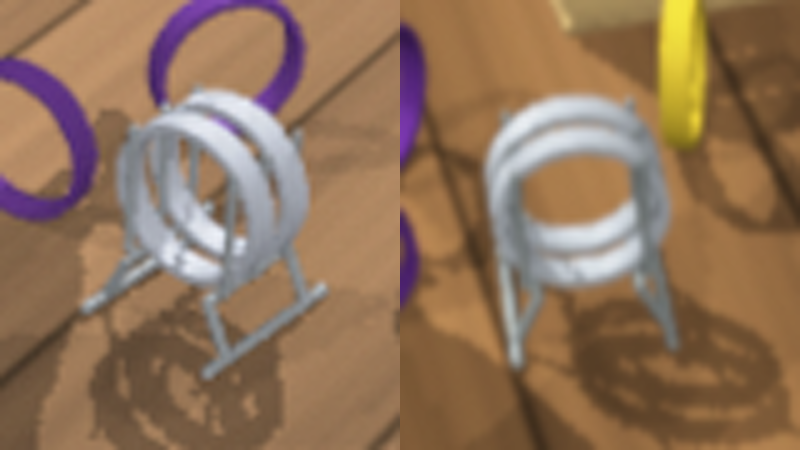

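The crop confirms two silver rings in the larger rack, with the purple and yellow ones separate. Next I triangulate roughly.

```bash
cat >h.py <<'E'
from station import arm, snapshot, camera_info
import cv2,numpy as np
from scipy.spatial.transform import Rotation as Rt
from scipy.optimize import least_squares
def ext(n,pose=None):
    c=camera_info(n); K=np.array([[c['fx'],0,c['cx']],[0,c['fy'],c['cy']],[0,0,1]])
    if 'R' in c: return K,np.array(c['R']),np.array(c['t'])
    p,q=pose; T=np.eye(4);T[:3,:3]=Rt.from_quat(q).as_matrix();T[:3,3]=p
    M=np.linalg.inv(T@np.array(c['T_tool_cam'])); return K,M[:3,:3],M[:3,3]
def proj(cam,X):
    K,R,t=cam; x=(np.atleast_2d(X)@R.T+t)@K.T; return x[:,:2]/x[:,2:]
def tri(a,ua,b,ub):
    P=[c[0]@np.c_[c[1],c[2]] for c in(a,b)]
    x=cv2.triangulatePoints(P[0],P[1],np.array(ua,float),np.array(ub,float))[:,0]; return x[:3]/x[3]
def onplane(cam,u,z):
    K,R,t=cam; d=R.T@np.linalg.inv(K)@[u[0],u[1],1]; o=-R.T@t; return o+d*(z-o[2])/d[2]
E
python3 - <<'E'
from h import *
np.set_printoptions(precision=4,suppress=True)
s=ext("scene");d=ext("side")
for n,a,b in[("ring1",(359.4,204.4),(287,216.6)),("ring2",(366.4,199.4),(285.4,209.4)),("tip",(307,278),(390,279)),("stub",(166,392),(463,423)),("grip",(219,347),(434,362)),("smallrings",(426,230),(347,205)),("purpleA",(324,193),(236,227)),("purpleB",(366,177),(246,195)),("yellow",(417,200),(307,188))]:
    X=tri(s,a,d,b); print(n,X,proj(s,X)[0]-a,proj(d,X)[0]-b)
for u in[(170,440),(207,466),(325,348),(292,330)]: print(u,onplane(s,u,0.012))
a=cv2.imread("pics/scene0.png");b=cv2.imread("pics/side0.png")
f=lambda im,x,y:cv2.resize(im[y:y+220,x:x+160],(400,550),interpolation=cv2.INTER_CUBIC)
cv2.imwrite("pics/c2.png",np.hstack([f(a,155,255),f(b,340,260)]))
E
```

```text
ring1 [0.4493 0.2888 0.0716] [-0.0082  0.0207] [-0.0038 -0.0211]
ring2 [0.452  0.316  0.0724] [ 0.0461 -0.1185] [0.0211 0.1205]
tip [ 0.5617 -0.0676  0.1635] [ 0.4431 -0.9837] [0.2422 0.9534]
stub [ 0.548  -0.3685  0.1711] [-0.1165  0.1985] [-0.0774 -0.2002]
grip [ 0.5524 -0.2686  0.1747] [ 1.1905 -2.2988] [0.7797 2.2685]
smallrings [0.6104 0.3171 0.049 ] [ 0.037  -0.0938] [0.0158 0.0876]
purpleA [0.3283 0.3179 0.0448] [ 0.2198 -0.5598] [0.1119 0.6054]
purpleB [0.3756 0.4427 0.0452] [ 0.0427 -0.1137] [0.019  0.1191]
yellow [0.5351 0.4227 0.0455] [ 0.1811 -0.4819] [0.0764 0.4663]
(170, 440) [ 0.5095 -0.3634  0.012 ]
(207, 466) [ 0.5871 -0.3602  0.012 ]
(325, 348) [ 0.6019 -0.0717  0.012 ]
(292, 330) [ 0.5253 -0.0719  0.012 ]
```

View pics/c2.png

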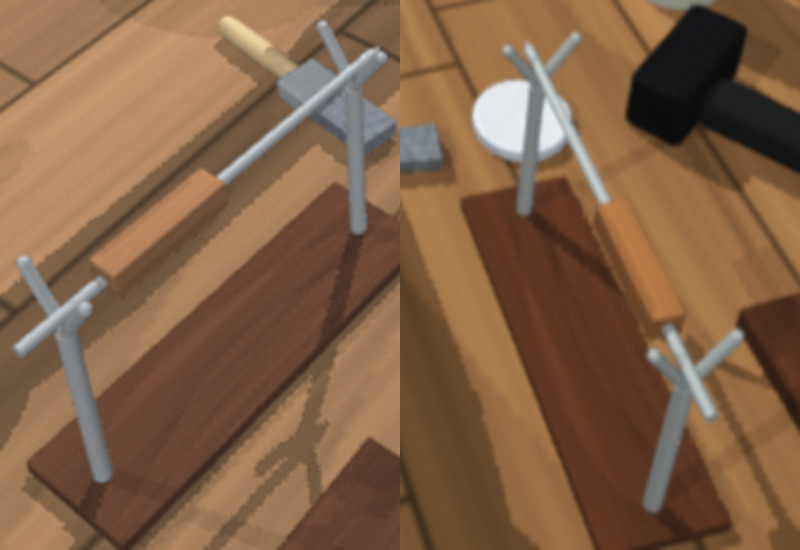

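```bash
cat >>h.py <<'E'
def ori(d,flip):
    x=np.array([d[0],d[1],0.])/np.hypot(d[0],d[1])*(-1 if flip else 1); z=np.array([0,0,-1.])
    return Rt.from_matrix(np.c_[x,np.cross(z,x),z]).as_quat()
E
python3 - <<'E'
from h import *
np.set_printoptions(precision=4,suppress=True)
s=ext("scene");d=ext("side")
# rod fit: level, z=.170, both ends in both pictures
obs=[(s,(162.2,395),-.105),(s,(308.2,277),.203),(d,(464.8,424.8),-.105),(d,(391.2,278.4),.203)]
P=lambda p,y:np.array([p[0]+y*np.sin(p[2]),p[1]+y*np.cos(p[2]),p[3]])
r=least_squares(lambda p:np.r_[np.concatenate([proj(c,P(p,y))[0]-u for c,u,y in obs]),(p[3]-.17)*300],[.55,-.267,.04,.17])
print("rod x y yaw z",r.x,"res",r.fun)
a=onplane(s,(361.6,239.6),.003);b=onplane(s,(384.4,222.6),.003);c=onplane(s,(337.6,226.4),.003)
print("rack feet",a,b,c,"yaw",np.arctan2((b-a)[0],(b-a)[1]))
x,y,w,_=r.x; rd=[np.sin(w),np.cos(w)]; ad=[.08,1]
for f in(0,1):
    for p,dd in[([x,y,.36],rd),([x,y,.224],rd),([x,y,.36],rd),([.43,.04,.36],ad),([.43,.04,.139],ad),([.44,.19,.139],ad),([.44,.19,.36],ad)]:
        print(f,arm.ik(p,ori(dd,f)))
E
```

```text
rod x y yaw z [ 0.5532 -0.2691  0.053   0.169 ] res [ 0.6218  0.8861  0.6895 -2.2352 -0.4332  2.284   0.2094 -1.2766 -0.2907]
rack feet [0.4806 0.254  0.003 ] [0.4907 0.3443 0.003 ] [0.4052 0.2649 0.003 ] yaw 0.11102612288981682
0 [-0.1308  0.7016  1.0553  1.465  -0.6161  1.3329  0.9141]
0 [ 0.0131  0.7401  0.7113  1.6397 -0.5605  0.9758  0.865 ]
0 [-0.1308  0.7016  1.0553  1.465  -0.6161  1.3329  0.9141]
0 [-0.5759  0.2365  0.5443  1.934  -0.1438  1.009  -0.0469]
0 [-0.2823  0.5774  0.2008  2.2058 -0.2957  0.3828  0.0821]
0 [-0.6234  0.6234  0.2525  2.0817 -0.3257  0.4732 -0.2048]
0 [-0.7764  0.3094  0.4346  1.8215 -0.149   1.0428 -0.3645]
1 [-0.1559  0.7353  1.1344  1.4657 -0.67    1.3652 -2.1807]
1 [-0.1569  0.9124  1.1321  1.6449 -0.8856  1.1806 -1.9994]
1 [-0.1559  0.7353  1.1344  1.4657 -0.67    1.3652 -2.1807]
1 [ 0.6886  0.3912 -1.1433  1.9025  0.3992  1.1035  2.4497]
1 [ 0.1079  0.592  -0.3627  2.1942  0.4922  0.4322  2.4114]
1 [-0.1846  0.6399 -0.3989  2.0682  0.4828  0.523   2.1249]
1 [-0.1909  0.3085 -0.3504  1.8048  0.1205  1.049   2.4754]
```

```bash
python3 - <<'E'
from h import *
w=.053; q=ori([np.sin(w),np.cos(w)],0)
arm.movep([.5532,-.2691,.36],q); print(arm.read_time())
p,r=arm.read_tool_pos(),arm.read_eef_rot(); im=snapshot("wrist")
cam=ext("wrist",(p,r)); 
P=lambda y,x=0,z=.17:[.5532+y*np.sin(w)+x*np.cos(w),-.2691+y*np.cos(w)-x*np.sin(w),z]
for X in[P(y,x,.181) for y in(-.045,.045) for x in(-.011,.011)]+[P(-.105),P(.203)]:
    u=proj(cam,X)[0]; print(u.round(1)); cv2.circle(im,tuple(int(v) for v in u.round()),3,(0,255,0),1)
cv2.imwrite("pics/w1.png",im)
E
```

```text
3.4583
[308.2 299. ]
[339.7 299.1]
[306.4 170.2]
[341.6 170.3]
[324.  361.6]
[ 324.1 -136.9]
```

View pics/w1.png

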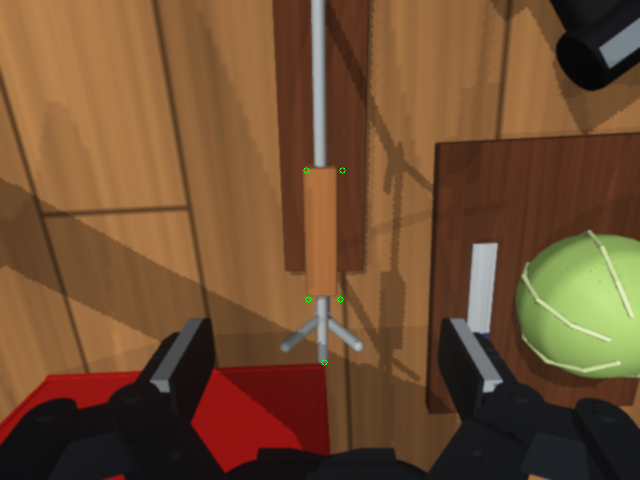

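The wrist view shows the grip from about (320,168) to (322,297) against predicted (324,170) and (324,299). So the rod is about 2 mm toward -x with a yaw near 0.04. I grasp and lift.

```bash
python3 - <<'E'
from h import *
w=.04; q=ori([np.sin(w),np.cos(w)],0); G=[.5513,-.268,.224]
arm.line_to(G,.15,ori=q); arm.move_gripper(0.0,60); print(arm.read_opening(),arm.read_finger_force(),arm.read_tool_pos(),arm.read_ft_force())
arm.line_to([G[0],G[1],.30],.08); print(arm.read_opening(),arm.read_ft_force())
a=.08; qa=ori([np.sin(a),np.cos(a)],0); R1=np.array([.448,.289]); pre=R1-.24*np.array([np.sin(a),np.cos(a)])
arm.line_to([*pre,.30],.2,ori=qa); arm.line_to([*pre,.139],.12); print(arm.read_tool_pos(),arm.read_time())
cv2.imwrite("pics/p_scene.png",snapshot("scene"))
s,d=snapshot("scene"),snapshot("side")
f=lambda im,x,y:cv2.resize(im[y:y+150,x:x+100],(400,600),interpolation=cv2.INTER_CUBIC)
cv2.imwrite("pics/p1.png",np.hstack([f(s,310,150),f(d,250,165)]))
E
```

```text
0.2456696324808482 62.06490755081177 [ 0.55035225 -0.26810964  0.22418463] [-2.77616886  0.77769107  3.78691515]
0.2438320246765978 [ 0.04791485 -0.51224708 -1.76693951]
[0.42914467 0.0496837  0.13938215] 9.6083
```

View pics/p1.png

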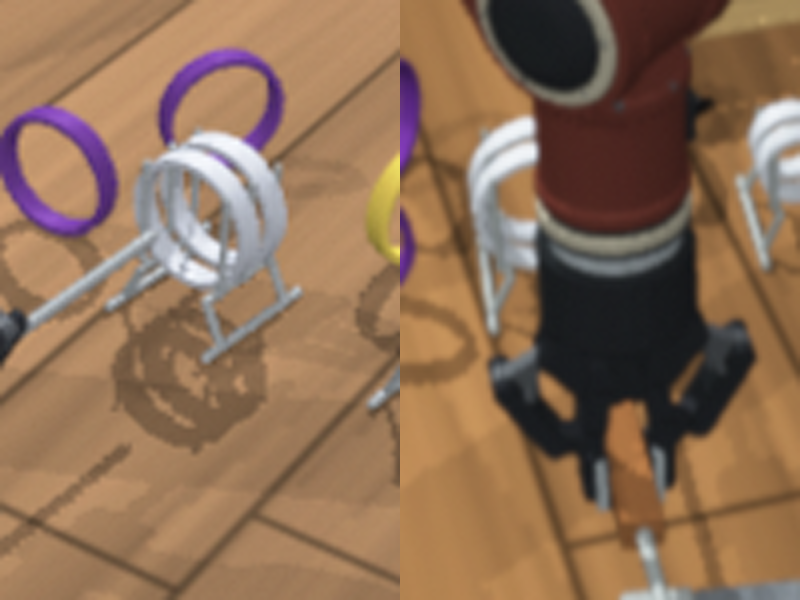

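The tip is at about scene (349,210), just in front of ring 1's hole. I check that against its prediction and then insert.

```bash
python3 - <<'E'
from h import *
s=ext("scene"); t=proj(s,[.4454,.252,.085])[0]; print("tip pred",t, "ring1",proj(s,[.448,.289,.069])[0])
assert np.hypot(*(t-[349,210]))<6
a=.08; D=np.array([np.sin(a),np.cos(a)]); R1=np.array([.448,.289])
for k in(.18,.15,.12,.097):
    arm.line_to([*(R1-k*D),.139],.12); f=arm.read_ft_force(); print(k,f.round(2) if hasattr(f,'round') else f)
    if np.linalg.norm(f)>8: print("STOP"); break
print(arm.read_tool_pos(),arm.read_time())
s,d=snapshot("scene"),snapshot("side")
f=lambda im,x,y:cv2.resize(im[y:y+150,x:x+100],(400,600),interpolation=cv2.INTER_CUBIC)
cv2.imwrite("pics/p2.png",np.hstack([f(s,310,150),f(d,250,165)]))
E
```

```text
tip pred [349.74330012 206.40109582] ring1 [358.93810203 205.12248393]
0.18 [ 0.49 -0.2  -1.79]
0.15 [-0.68 -0.47 -2.35]
0.12 [-0.88  0.33 -1.77]
0.097 [ 0.77 -0.38 -2.26]
[0.44017361 0.19151994 0.13900187] 11.55
```

View pics/p2.png

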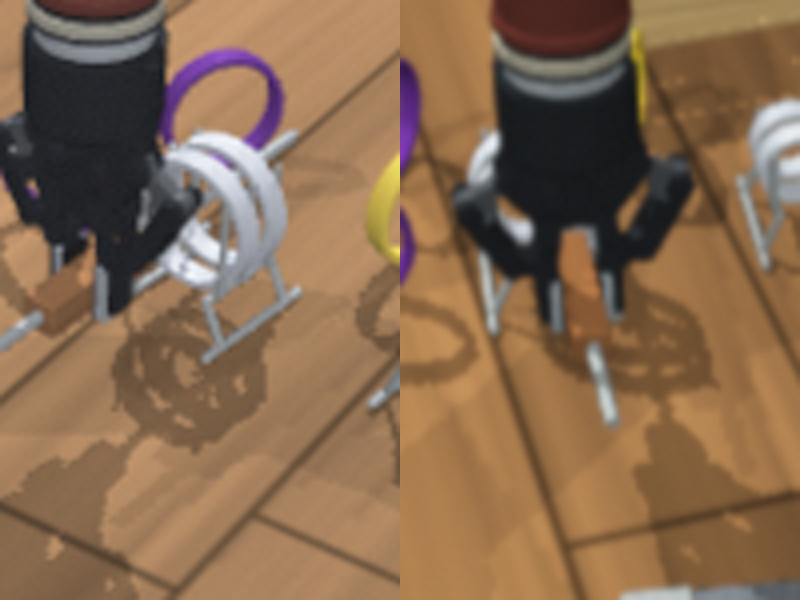

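The tip at crop (292,135) emerges beyond ring 2, so both rings are threaded. I lift.

```bash
python3 - <<'E'
from h import *
p=np.array(arm.read_tool_pos())
arm.line_to([p[0],p[1],.18],.05); arm.line_to([p[0],p[1],.37],.1); arm.pause(.3)
print(arm.read_tool_pos(),arm.read_ft_force(),arm.read_opening(),arm.read_time())
s,d=snapshot("scene"),snapshot("side")
f=lambda im,x,y:cv2.resize(im[y:y+225,x:x+150],(400,600),interpolation=cv2.INTER_CUBIC)
cv2.imwrite("pics/p3.png",np.hstack([f(s,280,30),f(d,220,80)]))
E
```

```text
[0.44012739 0.19092405 0.36988027] [ 0.07483292 -0.5210728  -3.13637839] 0.24608699997041975 14.9667
```

View pics/p3.png

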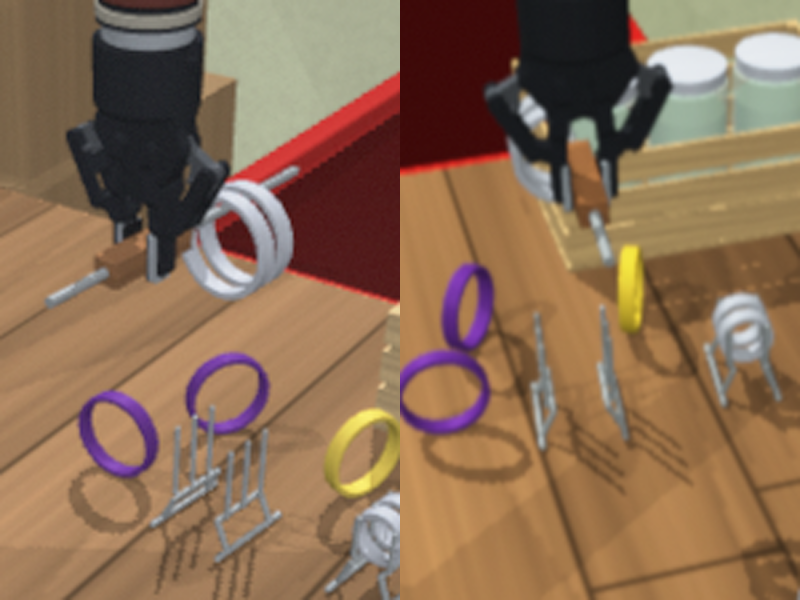

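Both silver rings hang on the rod (crop about 240,240) and the rack is empty. I carry it back to the stand, above the forks, and lower it partway.

```bash
python3 - <<'E'
from h import *
w=.04; q=ori([np.sin(w),np.cos(w)],0)
arm.line_to([.5505,-.268,.37],.13,ori=q); arm.pause(.5)
arm.line_to([.5505,-.268,.25],.06); arm.pause(.3); print(arm.read_tool_pos(),arm.read_ft_force(),arm.read_time())
s,d=snapshot("scene"),snapshot("side")
f=lambda im,x,y:cv2.resize(im[y:y+240,x:x+160],(400,600),interpolation=cv2.INTER_CUBIC)
cv2.imwrite("pics/p4.png",np.hstack([f(s,155,230),f(d,340,235)]))
E
```

```text
[ 0.55053627 -0.267986    0.25006028] [-0.30441216  0.54532132 -2.86421971] 21.8
```

View pics/p4.png

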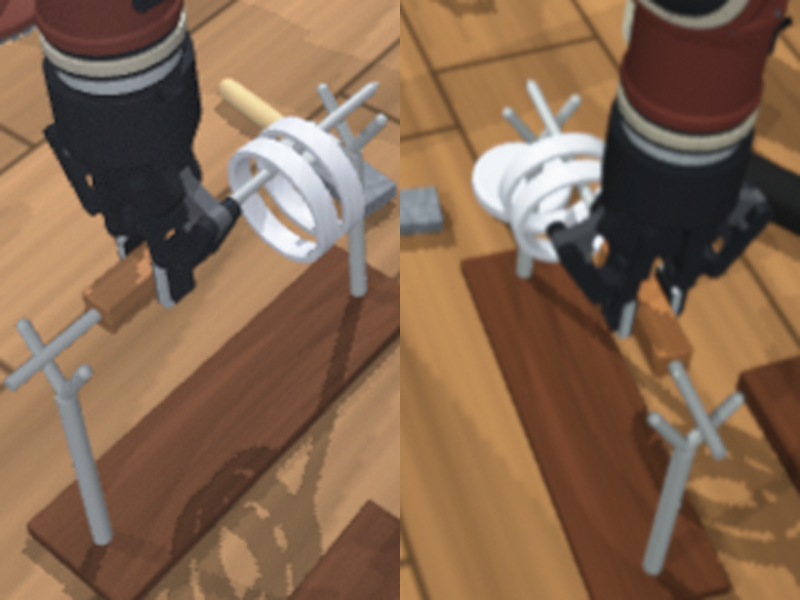

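Both rings hang between the grip and the front fork, and the rod is over both Vs. I lower, release and retreat.

```bash
python3 - <<'E'
from h import *
for z in(.235,.229,.226,.2245,.223):
    arm.line_to([.5505,-.268,z],.03); f=arm.read_ft_force(); print(z,f)
    if f[2]>-0.5: break
arm.pause(.3); arm.move_gripper(.6); arm.pause(.5); p=arm.read_tool_pos()
arm.line_to([p[0],p[1],.32],.06); arm.line_to([p[0],p[1],.40],.12); arm.pause(1.5); print(arm.read_opening(),arm.read_time())
s,d=snapshot("scene"),snapshot("side")
f=lambda im,x,y:cv2.resize(im[y:y+240,x:x+160],(400,600),interpolation=cv2.INTER_CUBIC)
cv2.imwrite("pics/p5.png",np.hstack([f(s,155,230),f(d,340,235)]))
E
```

```text
0.235 [-0.37704577  0.65874227 -2.46351611]
0.229 [-0.37115062  0.30108165 -1.85115089]
0.226 [ 5.58927734e-01  1.97048416e-03 -2.25851201e+00]
0.2245 [-0.74361657 -0.17832011 -2.48974079]
0.223 [-1.46299261  1.62232343  5.12418456]
0.5972379504368456 28.9333
```

View pics/p5.png

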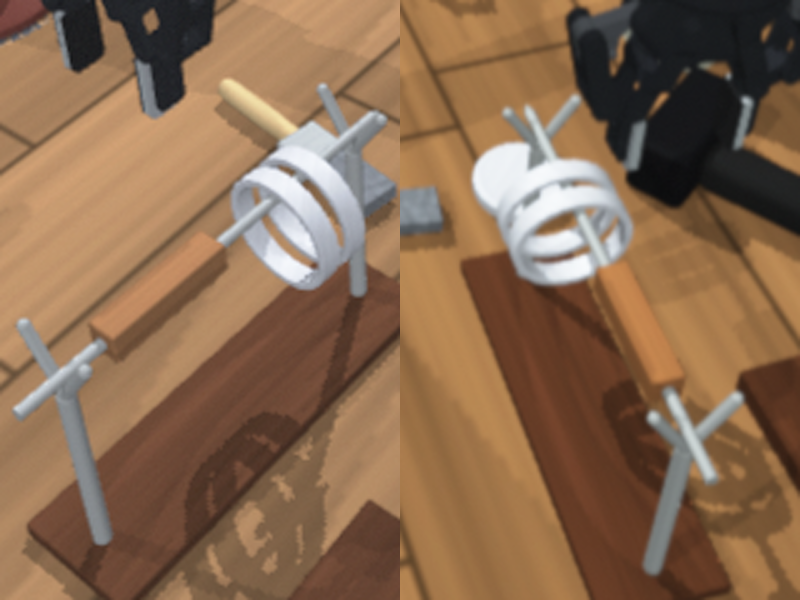

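The rod lies in both forks in the same image position as at the start. Both rings hang between the grip and the front fork, and the gripper is clear.

```bash
python3 -c "
from station import arm,ticket
arm.pause(1); print(ticket.finish_job())"
```

```text
the job is handed in; nothing more can be done
None
```

I handed the job in at about 30 s of the 67 s: the rod is back in both forks with both wide rings hanging on it between the forks, and the gripper is clear (the hand-in returned no verdict).

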